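# Fit the tongued work board into its bench frame

## Task

Fit the tongued wooden work board into its steel bench frame: hold it with its far end raised, angle the tongue under the lip of the groove rail and push it home against the groove's sprung pad, then, keeping up a light push, lower the board flat and press it down until the spring catch snaps over its far edge. Work by feel and gently, without forcing the board against the frame or overstraining the pad, and leave the other things on the bench where they are.

Things in the scene. Friction and masses are not known exactly. Their poses are not given: they have to be found in the camera images.
- board_grip (a point): Centre, half-way up, of the dark grip block on the pale wooden work board, 34 mm above the board's underside. Block: 60 mm long (board x), 24 wide (y, grip across this), 44 tall, on the board's 12 mm thick panel. Axes: x from tongue to far end, z up. Starts flat on the table, tongue roughly towards the robot. Board 0.14 to 0.28 kg.
- tongue_edge (a point): Middle of the lower front edge of the tongue, on the board's underside, 96 mm towards board -x from the block's centre and 34 mm below it; board axes. The tongue sticks 24 mm out of the panel (148 x 100 x 12 mm) at its -x end, is 92 mm wide, 6 mm thick and level with the underside; the board is 172 mm long overall.
- far_edge (a point): Middle of the lower edge of the board's far end, on the underside, 76 mm towards board +x from the block's centre; board axes.
- press_spot (a point): Point on the panel's top face (12 mm above the underside), midway across, between block and far end, 24 mm from the far edge: a place to press with shut fingers; board axes.
- base: Fixed plywood base, 270 (x) x 150 (y) x 12 mm; origin at the centre of its underside, on the table; z up, x from groove rail (robot side) to catch. A steel frame with rail, runners, kerb and catch is clamped on it through slots, firmly but anywhere from 7 mm towards -x to 7 mm towards +x of nominal: this shift is NOT measured; feel or see it.
- groove_nominal (a point): Nominal foot of the face of the sprung pad in the groove's back, midway across, on the plywood (the groove's floor), base x = -99 mm; base axes; the true face is up to 7 mm off along x. The lip reaches 16 mm from it towards +x, underside 16 mm, top 21 mm above this point; cheeks at y = +-50 mm. The plywood is bare from the lip to 67 mm from the pad's face.
- pad (a joint): How far the brass pad at the groove's back is pushed in (m): 0 at rest, stop at 0.009; more than 0.007 overstrains it. Its spring pushes towards base +x with 3 N at rest plus 0.8 N per mm. It must stay pushed in by some 1 to 6 mm (about 4 to 8 N) while the far end comes down past the kerb; the locked board leaves it pushed in 2 mm.
- seat_nominal (a point): Where the middle of the board's underside lies in the end (nominal along x), base axes: 18 mm above the table, on two runners (y = +-42 mm). The board cannot go in flat: with its far end raised 12 to 20 degrees and the tongue's lower edge 1 to 3 mm above the plywood, the tongue slides in against the pad; the far end comes down while the tongue keeps pushing.
- kerb_nominal (a point): Middle of the top edge of the far kerb's face, nominal (shifts with the frame), 28 mm above the table, 170 mm from the pad's face at rest; base axes. Flat-topped posts at its ends, 40 mm above the table, catch a far edge that is not pushed home. Mid-way the catch's nose, 44 mm wide, reaches 5 mm towards -x, underside 3.5 mm, top 18 mm above this point, with a ramp 30 degrees from vertical.
- catch (a joint): Travel of the spring catch (m): 0 at rest (nose out, its start), growing to 0.012 as it is pushed towards base +x; about 0.005 while the far edge passes, back to 0 when it has snapped over the board. Spring 2.4 N at rest plus 0.4 N per mm; takes some 5 to 20 N of pressing at the press spot.
- steel_block: Bystander: loose steel bench block, 60 x 60 x 22 mm; origin at the centre of its underside.
- punch_stand: Bystander: loose wooden stand with steel punches, 70 x 50 mm, 80 mm high; origin at the centre of its underside.
- mallet: Bystander: loose rawhide mallet lying flat, about 270 mm long, 48 mm high, head 90 mm at its +x end; origin on the table below its handle.
- hammer: Bystander: loose hammer lying flat along its x; about 0.3 m long, 35 mm high.
- dish: Bystander: loose copper bowl, 100 mm across, 35 mm high; origin under its centre.
- jar: Bystander: loose amber jar, 60 mm across, 85 mm high; origin under its centre.
There are look-alikes about, which are no part of the job. Leave any blue or pink look-alike of the part that bears board_grip alone.

How it is judged:
On the way:
1. the board is angled, far end up, with its tongue in the groove under the lip (x of tongue_edge in the frame of base below -0.09 m and z of tongue_edge in the frame of base below 0.024 m and y of tongue_edge in the frame of base between -0.01 and 0.01 m and angle between board_grip's own z axis and vertical between 0.09 and 0.6 rad and z of far_edge in the frame of base above 0.03 m), for 0.1 s.
At the end, for the whole second after the job is handed in: Board flat (0.025 rad) and at rest on the runners, underside 18 mm above the table within 2.5 mm at both ends, tongue edge 91.5 to 110.5 mm towards -x of the base's origin, in line with the base (0.08 rad), catch back within 1.5 mm of rest over the far edge (z of tongue_edge in the frame of base between 0.0155 and 0.0205 m and z of far_edge in the frame of base between 0.0155 and 0.0205 m and x of tongue_edge in the frame of base between -0.1105 and -0.0915 m and angle between the x axis of board_grip and the x axis of base, either way round below 0.08 rad and angle between board_grip's own z axis and vertical below 0.025 rad and value of joint catch below 0.0015 m and linear speed of board below 0.01 m/s); the robot touches nothing.
It fails at once if the groove's sprung pad is overstrained, pushed in more than 7 mm (value of joint pad above 0.007 m).
It fails at once if the board is pushed against the frame with more than 25 N while its far end is still up above the kerb (contact force between board and base above 25 N and angle between board_grip's own z axis and vertical above 0.17 rad).
It fails at once if the board is forced against the frame with more than 60 N (contact force between board and base above 60 N).
It fails at once if a bystander is moved more than 30 mm (distance of any of steel_block, punch_stand, mallet, hammer, dish, jar from where it was at the start of the episode above 0.03 m).
It also fails if it takes over 67 s, if anything falls off the work surface, if the arm or the gripper's body presses on something with over 40 N, if the wrist force passes 120 N, or if a joint passes its speed limit or range.

## Robot

A 7-joint arm with a two-finger parallel gripper is mounted at the origin on the work surface. World frame = base frame: x ahead of the robot, y to its left, z up, the work surface at z = 0. Lengths are in m, angles in rad, forces in N, time in s.
With the tool pointing down it reaches from about 0.425 to 0.875 m from the base axis. Payload 4.7 kg.
Tool frame: the origin (TCP) lies on the centre line of the jaws, within the pads' length; the fingertips stand ahead of it and the grasp point (between the pads) lies 2 mm behind it (nose_length is the z of the fingertips in the tool frame, in m); z points along the fingers, y is the line along which they close (so a half turn about z gives the same grasp; the last joint's range is limited). The gripper opens to 87 mm and grips with 3 to 60 N. Pads are 19 mm wide; open, the fingers measure 117 mm over their backs; the gripper's body (75 mm by 190 mm) begins 51 mm behind the grasp point.
Start: joints at [-1.283, 0.321, -0.07, 1.45, 0.023, 1.371, -0.057], TCP at [0.176, 0.626, 0.24] pointing down, gripper open.
Joint ranges: [-2.86, 2.86], [-0.3, 2.09], [-1.38, 1.24], [0.06, 2.45], [-1.56, 4.7], [0.09, 2.05], [-2.69, 2.69]. Speed limits (rad/s): [2.57, 2.57, 3.14, 3.14, 3.14, 3.14, 3.14].

## Interface

Orientations are given as a rotation vector (axis times angle).
In Python, from bench import * gives the robot as it stands.
- The arm moves only by the tool send_rows, never from a script. Its arguments are lists of equal length, an entry for each row: "xyz": the shift along the tool's x, y, z in mm, a list of three; "dr": the turn, a rotation vector about the tool's x, y, z in rad, a list of three. A call has exactly 10 rows; each row is the pose to reach, as a shift and turn from the pose commanded when the call began, along the tool's axes at that moment; what a row does not reach only later rows make up. A row lasts 1/12 s, in which the tool goes at most 41.7 mm and 7.16 degrees, less where a joint would pass 70% of its speed; a pose out of reach is approached as far as the arm can. A call with a gripper value outside its range is refused whole. "jaw" is the finger opening in mm, from 0 to 87, set as the call begins (left out, the last holds). The fingers move at their own pace and stop on an object; "grip_force" is the grip in N (left out, the last holds). Time passes only in rows, so rows that repeat a pose let the fingers close, or fill a call up. It gives the time, the measured TCP pose, the force, the opening and the grip force at its end, in the units of the state.
- get_state(): the state, without advancing time (a new reading comes with each control period).
- get_image(name): name is "side" or "top"; returns the picture (480x640x3 uint8, red, green, blue); there is no depth.
- calibration(name): a dict with "vfov" (degrees; the focal length in pixels is half the picture's height over the tangent of half this angle, whatever the lens; pixels are square), "cx", "cy" (the principal point, pixels), "rvec" (rotation vector, rad) and "tvec" (3), from world to camera coordinates, as OpenCV has them. Camera axes: x right, y down, z forward; pixel columns grow to the right and rows downward; lengths in m; the calibration is good to about 2 mm. A picture is of the moment at which its call begins. calibration takes no time and is no camera call.
- close_job(): hands the job in; it is judged then, once.
The state is a dict: "time": time; "joint_positions": joint angles; "qd": joint speeds; "joint_torque": joint torques, N m; "position": TCP position; "tool_rot": TCP orientation; "ft_force": force on the tool from outside, world axes, zero at the start; "torque": the same for the moment, N m; "grip_width": opening from 0.0 (shut) to 1.0 (fully open); "grip_force": force on a finger pad.
Only numpy, scipy, OpenCV 4.12 (cv2) and the standard library are available. Lean on these libraries where they do the work, as an engineer would, in place of code of your own. Each camera call takes 0.05 s, during which the arm holds its last target. There are 200 camera calls.

## Working session

There is one attempt and no reset: what is moved stays moved. The work goes in short steps, Python scripts to look and compute and a tool call to move; the robot and the scene stay as the last step left them, time stands still between calls to the robot, and variables do not carry over. Pictures are saved under pics/ and viewed, at most 10 in all, crops included, and the job is handed in when it is done.

Besides the shell and the picture viewer there is one more tool, called after "Request:" as name(argument=value, ...) on one line, values as JSON. send_rows: Moves the arm, as the interface text tells. Its arguments: {"type":"object","properties":{"xyz":{"type":"array"},"dr":{"type":"array"},"jaw":{"type":"number"},"grip_force":{"type":"number"}},"required":["xyz","dr"]}

```bash
mkdir -p pics; cat > h.py <<'E'
from bench import *
import numpy as np, cv2
from scipy.spatial.transform import Rotation as R
def cam(n):
    c=calibration(n); f=240/np.tan(np.radians(c["vfov"])/2)
    K=np.array([[f,0,c["cx"]],[0,f,c["cy"]],[0,0,1.]])
    return K,R.from_rotvec(c["rvec"]).as_matrix(),np.array(c["tvec"]),c
def px2w(n,u,v,z):
    K,r,t,_=cam(n); d=r.T@np.linalg.solve(K,[u,v,1.]); o=-r.T@t
    return o+d*(z-o[2])/d[2]
def w2px(n,P):
    K,r,t,_=cam(n); q=K@(r@np.array(P,float)+t); return q[:2]/q[2]
def shot(n,name,crop=None,s=1):
    im=get_image(n)[:,:,::-1]
    if crop: a,b,c,d=crop; im=im[b:d,a:c]
    im=cv2.resize(im,None,fx=s,fy=s,interpolation=cv2.INTER_CUBIC)
    cv2.imwrite("pics/"+name+".png",im)
E
python3 - <<'E'
from h import *
shot("top","t0",s=1.25);shot("side","s0",s=1.25)
for n in("top","side"):
    K,r,t,c=cam(n);print(c, -r.T@t, K[0,0])
print(get_state())
E
```

```text
{'vfov': 42.779840746611356, 'cx': 321.42163383911435, 'cy': 246.83716240334738, 'rvec': array([ 2.13226648, -2.19145692,  0.12038838]), 'tvec': array([0.00893305, 0.52465829, 1.39944221])} [ 0.36304114 -0.00620645  1.44980938] 612.7250941069607
{'vfov': 50.843132987055206, 'cx': 315.74266459424354, 'cy': 243.51614296717594, 'rvec': array([ 2.10303781, -0.27829149,  0.13880396]), 'tvec': array([-0.48586328,  0.11515438,  1.30773164])} [ 0.21190336 -1.14770167  0.77289297] 504.94821109901824
{'time': 0.1, 'joint_positions': array([-1.2829089 ,  0.32176483, -0.07007651,  1.45153809,  0.02262675,
        1.3707809 , -0.05686952]), 'qd': array([ 8.52957420e-04, -1.82612898e-03, -9.90249055e-04, -2.71149117e-03,
        4.95791486e-05, -7.10137854e-04,  1.51269931e-03]), 'joint_torque': array([-8.43468843e-04, -4.92566657e+01, -4.06274842e-01, -3.13401711e+01,
       -6.41403836e-02,  3.93008755e-02,  6.23902747e-05]), 'position': array([0.17568275, 0.62533722, 0.23856792]), 'tool_rot': array([-4.28620272e-01, -3.11210073e+00,  2.67165918e-03]), 'ft_force': array([ 0.75902243, -0.8156276 ,  0.94943125]), 'torque': array([-0.05037587, -0.00046587, -0.00064568]), 'grip_force': 0.0, 'grip_width': 1.002156966481759}
```

View pics/t0.png

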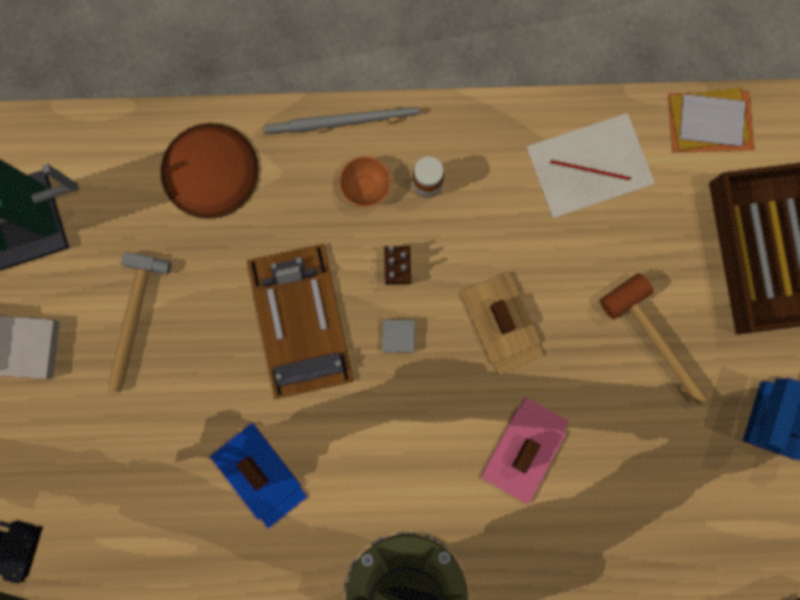

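View pics/s0.png

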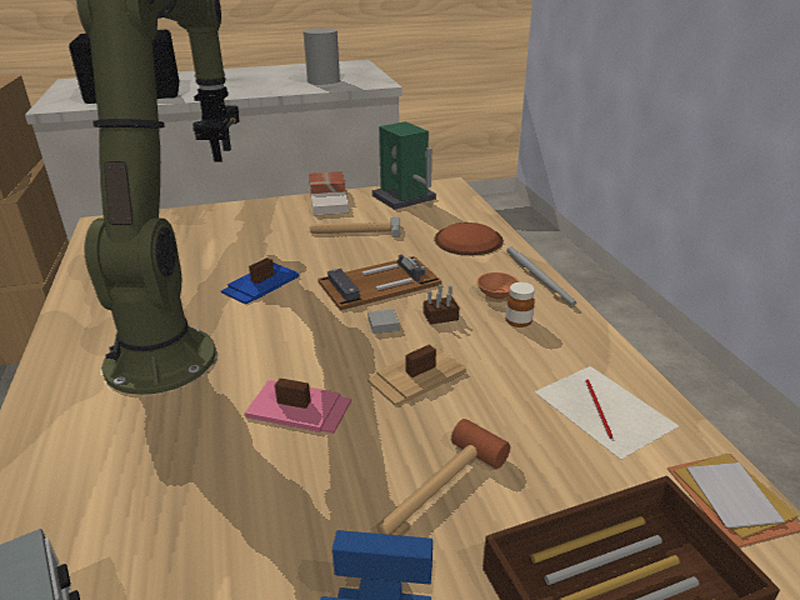

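Three candidates show in the top view (display pixels): pale wooden board at (502,318), pink at (525,450) and blue at (258,475). The pale one fits "pale wooden work board". The frame is at (300,320), with its rail at (310,370) and catch at (288,270). I'll confirm in one enlarged crop that covers both.

```bash
python3 - <<'E'
from h import *
im=get_image("top")[:,:,::-1]
a=cv2.resize(im[190:325,190:290],None,fx=4,fy=4,interpolation=cv2.INTER_CUBIC)
b=cv2.resize(im[190:325,355:450],None,fx=4,fy=4,interpolation=cv2.INTER_CUBIC)
cv2.imwrite("pics/c0.png",np.hstack([a,b]))
E
```

```text
(no output)
```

View pics/c0.png

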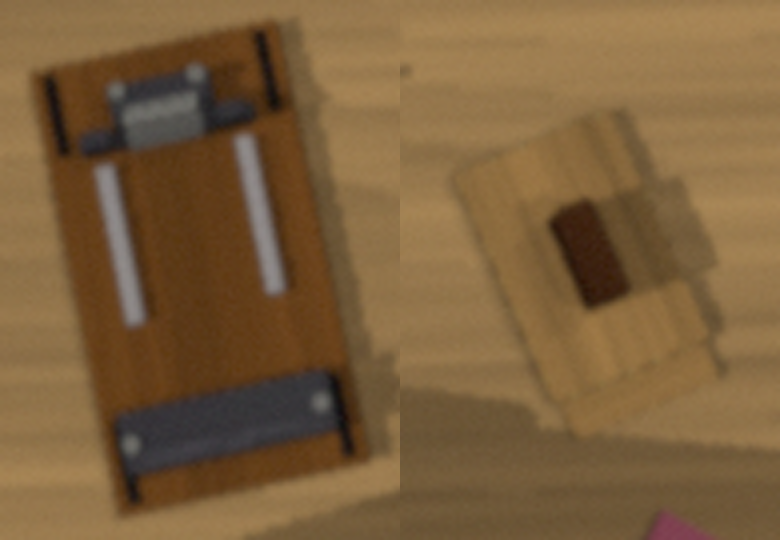

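The crop confirms the pale board with its dark block; the tongue step is at the lower end, towards the robot. The base corners are at crop pixels (32,72), (275,18), (370,460) and (118,517), and the lip's front edge runs from (113,415) to (335,372).

```bash
cat >> h.py <<'E'
def fit(pts,w):
    # pts local (n,2), w world (n,2) -> yaw, origin
    pc=pts.mean(0); wc=w.mean(0); A=pts-pc; B=w-wc
    th=np.arctan2((A[:,0]*B[:,1]-A[:,1]*B[:,0]).sum(),(A*B).sum())
    c,s=np.cos(th),np.sin(th); M=np.array([[c,-s],[s,c]])
    o=wc-M@pc; return th,o,(w-o)@M-pts
E
python3 - <<'E'
from h import *
A=lambda x,y,z:px2w("top",190+(x+.5)/4-.5,190+(y+.5)/4-.5,z)[:2]
B=lambda x,y,z:px2w("top",355+(x-400+.5)/4-.5,190+(y+.5)/4-.5,z)[:2]
loc=np.array([[.135,.075],[.135,-.075],[-.135,-.075],[-.135,.075]])
w=np.array([A(32,72,.012),A(275,18,.012),A(370,460,.012),A(118,517,.012)])
th,o,r=fit(loc,w);print("base",th,o,(r*1e3).round(1))
M=np.array([[np.cos(th),-np.sin(th)],[np.sin(th),np.cos(th)]])
for nm,x,y,z in[("lip",113,415,.033),("lip",335,372,.033),("post",80,150,.04),("post",255,118,.04),("nose",125,152,.046),("nose",207,135,.046),("railback",130,475,.033),("railback",348,425,.033),("railside",350,428,.03)]:
    print(nm,((A(x,y,z)-o)@M*1e3).round(1))
loc=np.array([[.076,.05],[.076,-.05],[-.096,-.046],[-.096,.046],[.03,.012],[.03,-.012],[-.03,-.012],[-.03,.012]])
w=np.array([B(453,175,.012),B(622,110,.012),B(725,375,.006),B(575,435,.006),B(550,215,.056),B(588,200,.056),B(628,292,.056),B(590,308,.056)])
for sl in(slice(0,8),slice(0,4),slice(4,8)):
    th,o,r=fit(loc[sl],w[sl]);print("board",th,o,(r*1e3).round(1).tolist())
s=get_state();print(R.from_rotvec(s["tool_rot"]).as_matrix().round(3))
E
```

```text
base 0.18943410518999718 [0.51096876 0.18896986] [[-0.9 -1.2]
 [-0.1  0.8]
 [ 0.9  0. ]
 [ 0.1  0.4]]
lip [-77.6  63.3]
lip [-80.9 -67. ]
post [76.8 50.7]
post [ 73.3 -52.5]
nose [68.9 24.6]
nose [ 68.4 -23.8]
railback [-113.5   60.5]
railback [-112.4  -68.1]
railside [-114.2  -68.6]
board 0.3655384995921635 [ 0.50358518 -0.19128859] [[-0.4, 1.5], [-3.0, -6.3], [1.5, -4.7], [3.0, -1.2], [-1.3, 2.5], [-1.7, 3.0], [1.0, 2.8], [0.9, 2.5]]
board 0.3627794188079568 [ 0.50478847 -0.19373859] [[-0.8, 4.4], [-3.1, -3.4], [1.4, -2.2], [2.6, 1.2]]
board 0.3653158163330372 [ 0.50239171 -0.18886437] [[-1.0, -0.2], [-1.4, 0.3], [1.3, 0.2], [1.2, -0.2]]
[[-0.963  0.27  -0.   ]
 [ 0.27   0.963 -0.001]
 [-0.    -0.001 -1.   ]]
```

```bash
cat >> h.py <<'E'
def tool(yaw,tilt=0): return (R.from_euler("z",yaw)*R.from_euler("y",-tilt)).as_matrix()@np.diag([1.,-1,-1])
def plan(p,yaw,tilt=0,frm=None):
    s=get_state(); p0,r0=(s["position"],R.from_rotvec(s["tool_rot"]).as_matrix()) if frm is None else (np.array(frm[0]),tool(*frm[1:]))
    print("xyz",(r0.T@(np.array(p)-p0)*1e3).round(1),"dr",R.from_matrix(r0.T@tool(yaw,tilt)).as_rotvec().round(4))
E
python3 - <<'E'
import bench; print([ (k,getattr(bench,k)) for k in dir(bench) if not k.startswith("__") and not callable(getattr(bench,k))][:20])
from h import *
plan([.52,.25,.24],1.55)
plan([.5024,-.1888,.15],.365,frm=([.52,.25,.24],1.55))
E
```

```text
[('nose_length', 0.017)]
xyz [-433.  -268.3   -0.9] dr [-1.1000e-03  1.0000e-03  1.3178e+00]
xyz [-439.1   -8.5   90. ] dr [0.    0.    1.185]
```

Request:
send_rows(xyz=[[-43,-27,0],[-86,-54,0],[-130,-81,0],[-173,-107,0],[-216,-134,0],[-260,-161,0],[-303,-188,0],[-346,-215,0],[-390,-241,0],[-433,-268,0]], dr=[[0,0,0.12],[0,0,0.24],[0,0,0.36],[0,0,0.48],[0,0,0.6],[0,0,0.72],[0,0,0.84],[0,0,0.96],[0,0,1.08],[0,0,1.2]], jaw=80, grip_force=50)

```text
time: 0.98
position: [0.4584, 0.317, 0.2396]
tool_rot: [-2.118, -2.32, -0.0]
ft_force: [0.2, 0.4, -0.2]
grip_width: 0.921
grip_force: 0.0
```

```bash
python3 - <<'E'
from h import *
s=get_state();print(s["time"],s["position"],s["joint_positions"],s["ft_force"])
plan([.5024,-.1888,.15],.365)
E
```

```text
0.9833 [0.45839113 0.31700973 0.23957653] [-0.92108557  0.12191446  0.29337885  1.69614102 -0.03652549  1.32868083
 -0.5297736 ] [ 0.16460261  0.35589071 -0.19257052]
xyz [-507.7   -2.3   89.4] dr [-2.000e-04 -3.000e-04  1.297e+00]
```

Request:
send_rows(xyz=[[-41,0,0],[-82,0,0],[-123,0,0],[-164,0,0],[-205,0,0],[-246,0,0],[-287,0,0],[-328,0,0],[-369,0,0],[-410,0,0]], dr=[[0,0,0.1],[0,0,0.2],[0,0,0.31],[0,0,0.42],[0,0,0.53],[0,0,0.64],[0,0,0.75],[0,0,0.86],[0,0,0.97],[0,0,1.08]])

```text
time: 1.82
position: [0.4968, -0.0912, 0.2397]
tool_rot: [-3.009, -0.902, -0.001]
ft_force: [1.7, 0.5, 0.3]
grip_width: 0.919
grip_force: 0.0
```

```bash
python3 - <<'E'
from h import *
s=get_state();print(s["time"],s["position"],s["joint_positions"],s["ft_force"])
plan([.5024,-.1888,.14],.365)
E
```

```text
1.8167 [ 0.49680402 -0.09118716  0.23965533] [-0.54253424 -0.00775284  0.67563309  1.82473041  0.00405902  1.32242792
 -0.85612216] [1.66506762 0.46378049 0.31324741]
xyz [-49.1  84.6  99.6] dr [-0.0005 -0.0009  0.2176]
```

Request:
send_rows(xyz=[[-10,17,20],[-20,34,40],[-30,51,60],[-40,68,80],[-49,85,100],[-49,85,100],[-49,85,100],[-49,85,100],[-49,85,100],[-49,85,100]], dr=[[0,0,0.05],[0,0,0.1],[0,0,0.15],[0,0,0.2],[0,0,0.218],[0,0,0.218],[0,0,0.218],[0,0,0.218],[0,0,0.218],[0,0,0.218]])

```text
time: 2.65
position: [0.5045, -0.186, 0.1406]
tool_rot: [-3.087, -0.581, -0.003]
ft_force: [-0.0, 0.4, 0.3]
grip_width: 0.919
grip_force: 0.0
```

```bash
python3 - <<'E'
from h import *
im=get_image("side")[:,:,::-1]
tip=get_state()["position"]; print(tip, R.from_rotvec(get_state()["tool_rot"]).as_matrix().round(3))
u,v=w2px("side",[.5024,-.1888,.056]);print(u,v,w2px("side",tip-[0,0,.017]))
for P in([.0,0,.056],): pass
u,v=int(u),int(v)
cv2.imwrite("pics/s1.png",cv2.resize(im[v-90:v+60,u-100:u+100],None,fx=4,fy=4,interpolation=cv2.INTER_CUBIC))
th=.365;c,sn=np.cos(th),np.sin(th)
for x,y,z in[(.03,.012,.056),(.03,-.012,.056),(-.03,-.012,.056),(-.03,.012,.056),(.076,-.05,.012),(.076,.05,.012),(-.072,-.05,.012)]:
    q=w2px("side",[.5024+c*x-sn*y,-.1888+sn*x+c*y,z]); print((q-[u-100,v-90])*4)
E
```

```text
[ 0.50439058 -0.186136    0.14047512] [[ 0.932  0.363  0.002]
 [ 0.363 -0.932  0.001]
 [ 0.002  0.    -1.   ]]
335.164527957138 280.7108895167228 [335.86139491 256.70243475]
[427.34050246 336.91400184]
[451.61141764 354.965007  ]
[372.95139089 389.76854348]
[349.17367023 370.80423492]
[546.48940436 415.81742414]
[445.86037543 341.48913879]
[354.31846601 507.18135254]
```

View pics/s1.png

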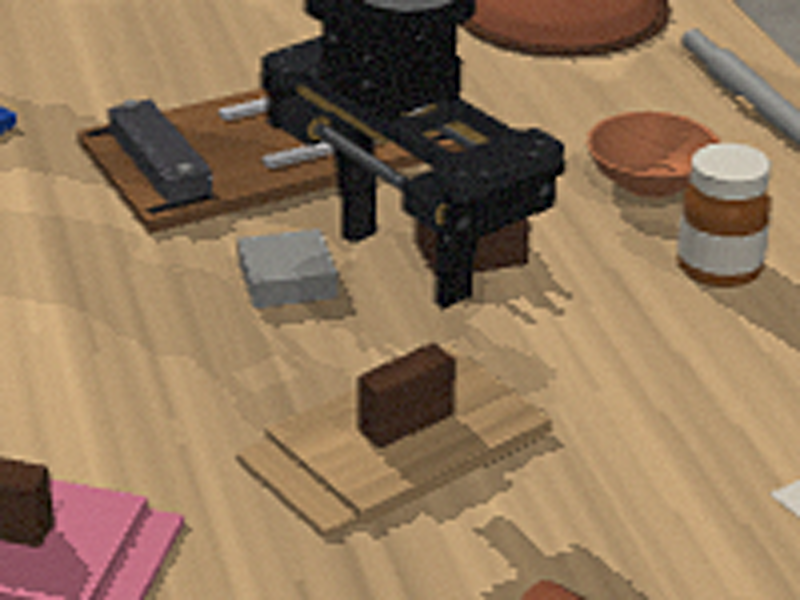

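The block's top corners sit at crop (358,375), (434,345) and (455,358), within about 1.3 px of prediction, and the jaws straddle it. Descending.

```bash
python3 - <<'E'
from h import *
plan([.5035,-.1895,.036],.365)
E
```

```text
xyz [ -2.3   2.8 104.5] dr [ 0.0001 -0.002   0.0068]
```

Request:
send_rows(xyz=[[-2,3,15],[-2,3,30],[-2,3,45],[-2,3,60],[-2,3,75],[-2,3,88],[-2,3,98],[-2,3,104],[-2,3,104],[-2,3,104]], dr=[[0,0,0.007],[0,0,0.007],[0,0,0.007],[0,0,0.007],[0,0,0.007],[0,0,0.007],[0,0,0.007],[0,0,0.007],[0,0,0.007],[0,0,0.007]])

```text
time: 3.53
position: [0.503, -0.1907, 0.0357]
tool_rot: [3.09, 0.567, 0.0]
ft_force: [-0.0, -0.0, 0.9]
grip_width: 0.922
grip_force: 0.0
```

Request:
send_rows(xyz=[[0,0,0],[0,0,0],[0,0,0],[0,0,0],[0,0,0],[0,0,0],[0,0,0],[0,0,0],[0,0,0],[0,0,0]], dr=[[0,0,0],[0,0,0],[0,0,0],[0,0,0],[0,0,0],[0,0,0],[0,0,0],[0,0,0],[0,0,0],[0,0,0]], jaw=15, grip_force=50)

```text
time: 4.37
position: [0.5029, -0.1908, 0.0356]
tool_rot: [3.09, 0.567, 0.0]
ft_force: [1.1, -0.4, -0.1]
grip_width: 0.274
grip_force: 49.9
```

```bash
python3 - <<'E'
from h import *
s=get_state();print(s["position"],R.from_rotvec(s["tool_rot"]).as_matrix().round(4),s["ft_force"],s["torque"],s["grip_width"])
im=get_image("side")[:,:,::-1]
K=[.5035,-.1895,.05];u,v=w2px("side",K).astype(int)
cv2.imwrite("pics/s2.png",cv2.resize(im[v-60:v+50,u-80:u+70],None,fx=4,fy=4,interpolation=cv2.INTER_CUBIC))
E
```

```text
[ 0.50286613 -0.19084433  0.03556705] [[ 9.349e-01  3.548e-01  2.000e-04]
 [ 3.548e-01 -9.349e-01 -2.000e-04]
 [ 1.000e-04  3.000e-04 -1.000e+00]] [ 1.12261104 -0.36807972 -0.14084964] [-0.21903339  0.08693394 -0.00549138] 0.2740230191166793
```

```bash
cat >> h.py <<'E'
BY=.189; BO=np.array([.511,.189]); GR=np.array([.096,0,.0356])
def tcp_for(tx,tz,tilt,ty=0,yaw=BY):
    B=(R.from_euler("z",yaw)*R.from_euler("y",-tilt)).as_matrix()
    t=np.r_[BO+np.array([[np.cos(BY),-np.sin(BY)],[np.sin(BY),np.cos(BY)]])@[tx,ty],tz]
    return t+B@GR
def est():
    s=get_state(); T=R.from_rotvec(s["tool_rot"]).as_matrix(); B=T@np.diag([1.,-1,-1])
    t=s["position"]-B@GR; f=t+B@[.172,0,0]; c,n=np.cos(BY),np.sin(BY); M=np.array([[c,-n],[n,c]])
    e=R.from_matrix(B).as_euler("ZYX"); fb=M.T@s["ft_force"][:2]
    print("t %.2f tongue base xy"%s["time"],((t[:2]-BO)@M*1e3).round(1),"z %.1f far z %.1f"%(t[2]*1e3,f[2]*1e3),"yaw %.3f tilt %.3f roll %.3f"%(e[0],-e[1],e[2]),"F base",fb.round(2),s["ft_force"][2].round(2),"T",s["torque"].round(2),"w",s["grip_width"].round(3))
E
python3 - <<'E'
from h import *
p0=get_state()["position"]; up=p0+[0,0,.14]
a=tcp_for(-.060,.090,.314); print(up,a)
plan([up[0],up[1],up[2]],.365)
plan(a,.189,0,frm=(up,.365,0))
plan(a,.189,.314,frm=(a,.189,0))
E
```

```text
[ 0.50282647 -0.19083596  0.17554368] [0.53094886 0.19281588 0.15351045]
xyz [   0.    0. -140.] dr [ 0.0002 -0.0001 -0.0023]
xyz [ 163.2 -348.3   22. ] dr [0.    0.    0.176]
xyz [0. 0. 0.] dr [ 0.     0.314 -0.   ]
```

Request:
send_rows(xyz=[[0,0,-3],[0,0,-10],[0,0,-25],[0,0,-45],[0,0,-65],[0,0,-85],[0,0,-105],[0,0,-125],[0,0,-140],[0,0,-140]], dr=[[0,0,0],[0,0,0],[0,0,0],[0,0,0],[0,0,0],[0,0,0],[0,0,0],[0,0,0],[0,0,0],[0,0,0]])

```text
time: 5.25
position: [0.5046, -0.1915, 0.1791]
tool_rot: [3.089, 0.566, 0.009]
ft_force: [0.3, 0.4, -1.1]
grip_width: 0.272
grip_force: 49.9
```

```bash
python3 - <<'E'
from h import *
est(); print(get_state()["position"])
a=tcp_for(-.060,.090,.314); plan(a,.189,0)
E
```

```text
Traceback (most recent call last):
  File "h.py", line 37, in est
    print("t %.2f tongue base xy"%s["time"],((t[:2]-BO)@M*1e3).round(1),"z %.1f far z %.1f"%(t[2]*1e3,f[2]*1e3),"yaw %.3f tilt %.3f roll %.3f"%(e[0],-e[1],e[2]),"F base",fb.round(2),s["ft_force"][2].round(2),"T",s["torque"].round(2),"w",s["grip_width"].round(3))
                                                                                                                                                                                                                                             ^^^^^^^^^^^^^^^^^^^^^
AttributeError: 'float' object has no attribute 'round'
```

Request:
send_rows(xyz=[[8,-17,0],[24,-52,0],[41,-87,0],[57,-122,0],[73,-157,0],[89,-192,0],[105,-227,0],[121,-262,0],[137,-297,0],[150,-325,0]], dr=[[0,0,0.01],[0,0,0.03],[0,0,0.05],[0,0,0.07],[0,0,0.09],[0,0,0.11],[0,0,0.13],[0,0,0.15],[0,0,0.17],[0,0,0.176]])

```text
time: 6.08
position: [0.5265, 0.1698, 0.1745]
tool_rot: [-3.127, -0.295, 0.002]
ft_force: [0.0, 1.0, -2.1]
grip_width: 0.272
grip_force: 49.9
```

```bash
sed -i 's/s\["grip_width"\].round(3)/round(s["grip_width"],3)/' h.py; python3 - <<'E'
from h import *
est(); print(get_state()["position"],get_state()["joint_positions"])
a=tcp_for(-.060,.090,.314); plan(a,.189,.314)
E
```

```text
t 6.08 tongue base xy [-84.4 -21.6] z 139.0 far z 138.8 yaw 0.188 tilt -0.001 roll 0.001 F base [0.23 0.97] -2.15 T [-0.06  0.09  0.04] w 0.272
[0.52653387 0.16984059 0.17448736] [-0.83367352  0.16777398  0.52621155  1.79653794 -0.09118835  1.20227515
 -1.66304498]
xyz [  8.7 -21.7  21. ] dr [-0.0008  0.3154 -0.0008]
```

Request:
send_rows(xyz=[[1,-3,0],[2,-6,0],[3,-9,0],[4,-12,2],[5,-15,6],[6,-18,10],[7,-21,14],[9,-22,18],[9,-22,21],[9,-22,21]], dr=[[0,0.04,0],[0,0.08,0],[0,0.12,0],[0,0.16,0],[0,0.2,0],[0,0.24,0],[0,0.28,0],[0,0.315,0],[0,0.315,0],[0,0.315,0]])

```text
time: 6.92
position: [0.5308, 0.1891, 0.1528]
tool_rot: [-3.063, -0.288, -0.48]
ft_force: [0.9, -0.2, -2.3]
grip_width: 0.269
grip_force: 49.9
```

```bash
python3 - <<'E'
from h import *
est(); print(get_state()["position"])
im=get_image("side")[:,:,::-1].copy()
s=get_state(); B=R.from_rotvec(s["tool_rot"]).as_matrix()@np.diag([1.,-1,-1])
u0,v0=w2px("side",s["position"]).astype(int)-[85,65]
big=cv2.resize(im[v0:v0+150,u0:u0+200],None,fx=4,fy=4,interpolation=cv2.INTER_CUBIC)
im=get_image("top")[:,:,::-1];u,v=w2px("top",s["position"]).astype(int)
top=cv2.resize(im[v-70:v+70,u-65:u+65],None,fx=4,fy=4,interpolation=cv2.INTER_CUBIC)
def pp(n,P,o): return (w2px(n,s["position"]+B@(np.array(P)-[0,0,.0356]))-o)*4+1.5
for P in([-.096,-.046,0],[-.096,.046,0],[.076,-.05,0],[.076,-.05,.012],[.076,.05,.012],[-.072,-.05,.012]): print(P,pp("side",P,[u0,v0]).round(0),pp("top",P,[u-65,v-70]).round(0))
cv2.imwrite("pics/s3.png",big);cv2.imwrite("pics/t3.png",top)
E
```

```text
t 6.92 tongue base xy [-61.   -3.5] z 89.5 far z 142.2 yaw 0.187 tilt 0.311 roll -0.001 F base [ 0.87 -0.4 ] -2.32 T [-0.12  0.56  0.01] w 0.269
[0.53084789 0.18907609 0.15278353]
[-0.096, -0.046, 0] [271. 388.] [392. 420.]
[-0.096, 0.046, 0] [224. 338.] [230. 456.]
[0.076, -0.05, 0] [475. 281.] [328. 117.]
[0.076, -0.05, 0.012] [470. 267.] [327. 120.]
[0.076, 0.05, 0.012] [410. 220.] [144. 159.]
[-0.072, -0.05, 0.012] [297. 362.] [389. 383.]
```

View pics/s3.png

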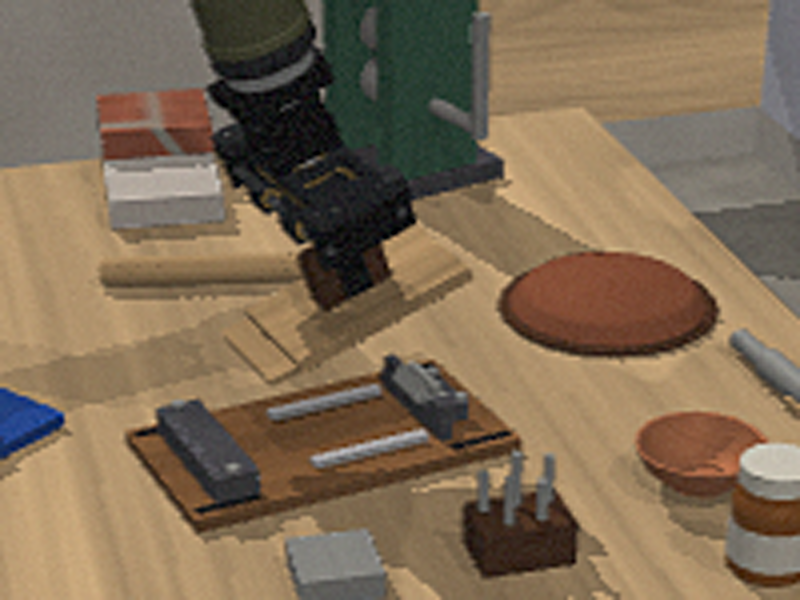

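View pics/t3.png

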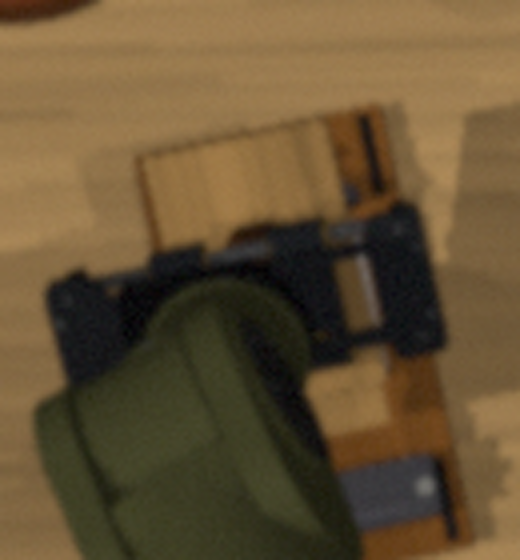

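Side crop: board held at the commanded pitch, with the tongue's near lower corner at (270,381) and the far lower corner at (472,272), uniformly about 7 crop px above prediction. Top crop: far corners at (140,158) and (325,118) match prediction. I'll check the side camera's bias against the base corners.

```bash
python3 - <<'E'
from h import *
est()
u0,v0=w2px("side",[0.53084789,0.18907609,0.15278353]).astype(int)-[85,65]
c,n=np.cos(BY),np.sin(BY)
f=lambda x,y,z:((w2px("side",[BO[0]+c*x-n*y,BO[1]+n*x+c*y,z])-[u0,v0])*4+1.5).round(0)
print("corners near-left (197,522 top)",f(-.135,-.075,.012),"left (128,437)",f(-.135,.075,.012),"right(518,437)",f(.135,-.075,.012),"back(432,360)",f(.135,.075,.012))
for sh in(0,.004,.007): print(sh,"lip front",f(-.083+sh,-.06,.033),f(-.083+sh,.06,.033),"rail top far-right (260,465?)",f(-.083+sh,-.067,.033))
plan(tcp_for(-.060,.032,.314),.189,.314)
E
```

```text
t 7.02 tongue base xy [-59.2  -3.5] z 90.8 far z 143.9 yaw 0.186 tilt 0.314 roll -0.000 F base [-0.09  1.7 ] -1.99 T [-0.16  0.61  0.  ] w 0.274
corners near-left (197,522 top) [194. 521.] left (128,437) [124. 431.] right(518,437) [521. 439.] back(432,360) [433. 360.]
0 lip front [251. 470.] [192. 401.] rail top far-right (260,465?) [255. 475.]
0.004 lip front [256. 469.] [196. 400.] rail top far-right (260,465?) [260. 473.]
0.007 lip front [260. 468.] [200. 399.] rail top far-right (260,465?) [263. 473.]
xyz [-18.9  -3.7  55.6] dr [ 0.0012  0.0002 -0.0024]
```

Request:
send_rows(xyz=[[-2,-1,6],[-4,-1,12],[-6,-2,18],[-8,-2,25],[-11,-3,32],[-13,-3,39],[-16,-3,46],[-18,-3,52],[-19,-3,55],[-19,-3,55]], dr=[[0,0,0],[0,0,0],[0,0,0],[0,0,0],[0,0,0],[0,0,0],[0,0,0],[0,0,0],[0,0,0],[0,0,0]])

```text
time: 7.85
position: [0.5303, 0.1921, 0.0953]
tool_rot: [-3.062, -0.287, -0.484]
ft_force: [-0.6, 0.2, -2.2]
grip_width: 0.271
grip_force: 49.9
```

```bash
python3 - <<'E'
from h import *
est()
plan(tcp_for(-.062,.018,.314),.189,.314)
im=get_image("side")[:,:,::-1]
c,n=np.cos(BY),np.sin(BY)
f=lambda x,y,z:w2px("side",[BO[0]+c*x-n*y,BO[1]+n*x+c*y,z])
u,v=f(0,0,.02).astype(int)
cv2.imwrite("pics/s4.png",cv2.resize(im[v-45:v+40,u-65:u+65],None,fx=6,fy=6,interpolation=cv2.INTER_CUBIC))
s=get_state(); B=R.from_rotvec(s["tool_rot"]).as_matrix()@np.diag([1.,-1,-1])
for P in([-.096,-.046,0],[-.096,.046,0],[.076,-.05,0]): print(P,((w2px("side",s["position"]+B@(np.array(P)-[0,0,.0356]))-[u-65,v-45])*6+2.5).round(0))
print("lip+4",*[((f(-.079,y,.033)-[u-65,v-45])*6+2.5).round(0) for y in(-.06,.06)])
E
```

```text
t 7.85 tongue base xy [-60.8  -0.5] z 31.8 far z 84.8 yaw 0.187 tilt 0.313 roll -0.001 F base [-0.61  0.28] -2.2 T [-0.13  0.66 -0.08] w 0.271
xyz [-5.4 -0.6 12.7] dr [ 0.0014  0.0006 -0.0019]
[-0.096, -0.046, 0] [324. 318.]
[-0.096, 0.046, 0] [255. 239.]
[0.076, -0.05, 0] [623. 158.]
lip+4 [300. 338.] [211. 234.]
```

View pics/s4.png

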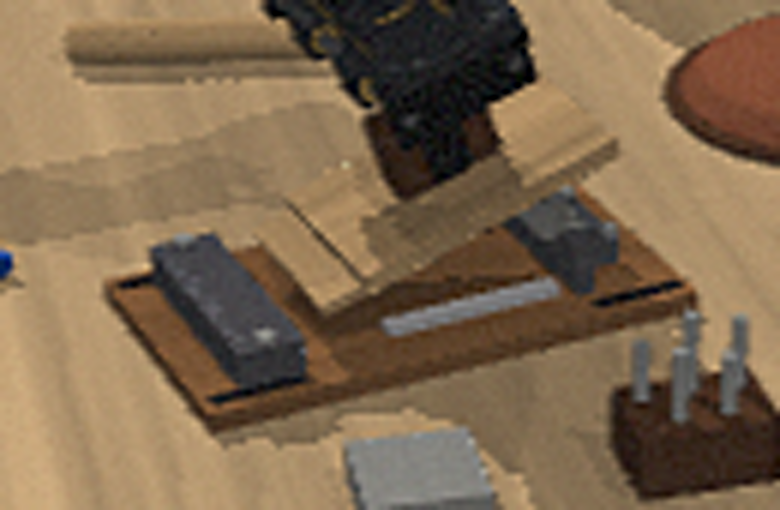

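The tongue is above the bare plywood, its near corner at (322,313), clear of the lip whose front end is near (303,343). Lowering to feel for the plywood.

Request:
send_rows(xyz=[[-1,-0.5,2],[-1.5,-0.5,4],[-2,-0.5,6],[-3,-0.5,8],[-4,-0.5,10],[-5,-0.5,11],[-5.4,-0.5,12.5],[-5.4,-0.5,12.5],[-5.4,-0.5,12.5],[-5.4,-0.5,12.5]], dr=[[0,0,0],[0,0,0],[0,0,0],[0,0,0],[0,0,0],[0,0,0],[0,0,0],[0,0,0],[0,0,0],[0,0,0]])

```text
time: 8.73
position: [0.5297, 0.1927, 0.0829]
tool_rot: [-3.061, -0.287, -0.486]
ft_force: [0.5, -0.2, -2.1]
grip_width: 0.269
grip_force: 49.9
```

Request:
send_rows(xyz=[[-0.2,0,0.5],[-0.4,0,1],[-0.5,0,1.5],[-0.7,0,2],[-0.8,0,2.5],[-1,0,3],[-1,0,3],[-1,0,3],[-1,0,3],[-1,0,3]], dr=[[0,0,0],[0,0,0],[0,0,0],[0,0,0],[0,0,0],[0,0,0],[0,0,0],[0,0,0],[0,0,0],[0,0,0]])

```text
time: 9.57
position: [0.5296, 0.1927, 0.0797]
tool_rot: [-3.061, -0.287, -0.486]
ft_force: [-0.3, 0.7, -2.5]
grip_width: 0.268
grip_force: 49.9
```

```bash
python3 - <<'E'
from h import *
est()
E
```

```text
t 9.57 tongue base xy [-61.3   0.4] z 16.1 far z 69.4 yaw 0.187 tilt 0.315 roll 0.000 F base [-0.14  0.74] -2.52 T [-0.18  0.64 -0.05] w 0.268
```

Request:
send_rows(xyz=[[-0.2,0,0.5],[-0.3,0,1],[-0.5,0,1.5],[-0.7,0,2],[-0.7,0,2],[-0.7,0,2],[-0.7,0,2],[-0.7,0,2],[-0.7,0,2],[-0.7,0,2]], dr=[[0,0,0],[0,0,0],[0,0,0],[0,0,0],[0,0,0],[0,0,0],[0,0,0],[0,0,0],[0,0,0],[0,0,0]])

```text
time: 10.4
position: [0.5295, 0.1927, 0.0776]
tool_rot: [-3.061, -0.287, -0.486]
ft_force: [0.7, -0.2, -1.9]
grip_width: 0.273
grip_force: 49.9
```

Request:
send_rows(xyz=[[0,0,0.2],[-0.1,0,0.4],[-0.2,0,0.6],[-0.3,0,0.8],[-0.3,0,1],[-0.3,0,1],[-0.3,0,1],[-0.3,0,1],[-0.3,0,1],[-0.3,0,1]], dr=[[0,0,0],[0,0,0],[0,0,0],[0,0,0],[0,0,0],[0,0,0],[0,0,0],[0,0,0],[0,0,0],[0,0,0]])

```text
time: 11.23
position: [0.5295, 0.1927, 0.0765]
tool_rot: [-3.061, -0.287, -0.486]
ft_force: [-0.4, 1.1, -1.9]
grip_width: 0.27
grip_force: 49.9
```

```bash
python3 - <<'E'
from h import *
est()
E
```

```text
t 11.23 tongue base xy [-61.3   0.4] z 12.9 far z 66.2 yaw 0.187 tilt 0.315 roll 0.000 F base [-0.17  1.11] -1.92 T [-0.13  0.63  0.02] w 0.27
```

Request:
send_rows(xyz=[[0,0,0.2],[-0.1,0,0.4],[-0.2,0,0.6],[-0.3,0,0.8],[-0.3,0,1],[-0.3,0,1],[-0.3,0,1],[-0.3,0,1],[-0.3,0,1],[-0.3,0,1]], dr=[[0,0,0],[0,0,0],[0,0,0],[0,0,0],[0,0,0],[0,0,0],[0,0,0],[0,0,0],[0,0,0],[0,0,0]])

```text
time: 12.07
position: [0.5296, 0.1927, 0.0755]
tool_rot: [-3.061, -0.287, -0.486]
ft_force: [0.2, -0.8, -2.0]
grip_width: 0.272
grip_force: 49.9
```

Request:
send_rows(xyz=[[0,0,0.2],[-0.1,0,0.4],[-0.2,0,0.6],[-0.3,0,0.8],[-0.3,0,1],[-0.3,0,1],[-0.3,0,1],[-0.3,0,1],[-0.3,0,1],[-0.3,0,1]], dr=[[0,0,0],[0,0,0],[0,0,0],[0,0,0],[0,0,0],[0,0,0],[0,0,0],[0,0,0],[0,0,0],[0,0,0]])

```text
time: 12.9
position: [0.5299, 0.1928, 0.0747]
tool_rot: [-3.06, -0.287, -0.487]
ft_force: [0.7, -0.2, 2.4]
grip_width: 0.273
grip_force: 50.0
```

```bash
python3 - <<'E'
from h import *
est()
E
```

```text
t 12.90 tongue base xy [-61.    0.4] z 11.1 far z 64.5 yaw 0.187 tilt 0.316 roll 0.000 F base [ 0.68 -0.34] 2.39 T [-0.21  0.7  -0.03] w 0.273
```

Touched the plywood at estimated z ≈ 11.5 mm (true 12). Rising about 2.3 mm and sliding in.

Request:
send_rows(xyz=[[0.7,0,-2.2],[0.7,0,-2.2],[-3,0,-3.4],[-7,0,-4.7],[-11,0,-6],[-15,0,-7.3],[-19,0,-8.6],[-23,0,-9.9],[-25,0,-10.5],[-25,0,-10.5]], dr=[[0,0,0],[0,0,0],[0,0,0],[0,0,0],[0,0,0],[0,0,0],[0,0,0],[0,0,0],[0,0,0],[0,0,0]])

```text
time: 13.73
position: [0.5024, 0.1877, 0.0766]
tool_rot: [-3.06, -0.287, -0.486]
ft_force: [0.4, -0.0, -2.1]
grip_width: 0.272
grip_force: 50.0
```

```bash
python3 - <<'E'
from h import *
est()
E
```

```text
t 13.73 tongue base xy [-89.    0.5] z 13.0 far z 66.3 yaw 0.187 tilt 0.315 roll 0.000 F base [ 0.42 -0.09] -2.13 T [-0.12  0.64  0.03] w 0.272
```

Request:
send_rows(xyz=[[-0.3,0,-0.7],[-0.6,0,-0.8],[-1,0,-0.9],[-1.4,0,-1],[-1.9,0,-1.1],[-1.9,0,-1.1],[-1.9,0,-1.1],[-1.9,0,-1.1],[-1.9,0,-1.1],[-1.9,0,-1.1]], dr=[[0,0,0],[0,0,0],[0,0,0],[0,0,0],[0,0,0],[0,0,0],[0,0,0],[0,0,0],[0,0,0],[0,0,0]])

```text
time: 14.57
position: [0.5009, 0.1873, 0.0771]
tool_rot: [-3.061, -0.287, -0.486]
ft_force: [-0.8, -0.3, -1.5]
grip_width: 0.273
grip_force: 50.0
```

Request:
send_rows(xyz=[[-0.3,0,-0.1],[-0.6,0,-0.2],[-1,0,-0.3],[-1.4,0,-0.5],[-1.9,0,-0.6],[-1.9,0,-0.6],[-1.9,0,-0.6],[-1.9,0,-0.6],[-1.9,0,-0.6],[-1.9,0,-0.6]], dr=[[0,0,0],[0,0,0],[0,0,0],[0,0,0],[0,0,0],[0,0,0],[0,0,0],[0,0,0],[0,0,0],[0,0,0]])

```text
time: 15.4
position: [0.4992, 0.187, 0.0773]
tool_rot: [-3.06, -0.287, -0.487]
ft_force: [1.8, 0.0, -2.1]
grip_width: 0.276
grip_force: 50.0
```

```bash
python3 - <<'E'
from h import *
est()
E
```

```text
t 15.40 tongue base xy [-92.1   0.4] z 13.6 far z 67.0 yaw 0.187 tilt 0.316 roll 0.000 F base [ 1.74 -0.31] -2.12 T [-0.17  0.25  0.03] w 0.276
```

Request:
send_rows(xyz=[[-0.3,0,-0.1],[-0.6,0,-0.2],[-1,0,-0.3],[-1.4,0,-0.5],[-1.4,0,-0.5],[-1.4,0,-0.5],[-1.4,0,-0.5],[-1.4,0,-0.5],[-1.4,0,-0.5],[-1.4,0,-0.5]], dr=[[0,0,0],[0,0,0],[0,0,0],[0,0,0],[0,0,0],[0,0,0],[0,0,0],[0,0,0],[0,0,0],[0,0,0]])

```text
time: 16.23
position: [0.4978, 0.1868, 0.0774]
tool_rot: [-3.06, -0.287, -0.487]
ft_force: [4.0, 0.6, -1.3]
grip_width: 0.273
grip_force: 50.0
```

```bash
python3 - <<'E'
from h import *
est()
E
```

```text
t 16.23 tongue base xy [-93.6   0.5] z 13.7 far z 67.1 yaw 0.187 tilt 0.316 roll 0.000 F base [ 4.03 -0.16] -1.33 T [-0.09 -0.39  0.  ] w 0.273
```

Request:
send_rows(xyz=[[-0.3,0,-0.1],[-0.6,0,-0.2],[-1,0,-0.3],[-1.4,0,-0.5],[-1.4,0,-0.5],[-1.4,0,-0.5],[-1.4,0,-0.5],[-1.4,0,-0.5],[-1.4,0,-0.5],[-1.4,0,-0.5]], dr=[[0,0,0],[0,0,0],[0,0,0],[0,0,0],[0,0,0],[0,0,0],[0,0,0],[0,0,0],[0,0,0],[0,0,0]])

```text
time: 17.07
position: [0.4964, 0.1865, 0.0775]
tool_rot: [-3.06, -0.287, -0.487]
ft_force: [5.5, 0.7, 0.6]
grip_width: 0.269
grip_force: 50.0
```

```bash
python3 - <<'E'
from h import *
est()
E
```

```text
t 17.07 tongue base xy [-95.    0.5] z 13.8 far z 67.2 yaw 0.187 tilt 0.316 roll 0.000 F base [ 5.5  -0.35] 0.61 T [-0.07 -0.67  0.01] w 0.269
```

Firm pad contact, with force rising by about 0.8 N/mm. The pad's rest face is at est −92.3, so it is now pushed in about 2.7 mm. Next is the lowering arc, pivoting about the tongue.

```bash
python3 - <<'E'
from h import *
est()
for x,z,t in[(-.0955,.014,.28),(-.0957,.0145,.25),(-.0958,.0145,.22),(-.0958,.0145,.20)]: plan(tcp_for(x,z,t,ty=.0005,yaw=.187),.187,t)
E
```

```text
t 17.07 tongue base xy [-95.    0.5] z 13.8 far z 67.2 yaw 0.187 tilt 0.316 roll 0.000 F base [ 5.5  -0.35] 0.61 T [-0.07 -0.67  0.01] w 0.269
xyz [ 0.8 -0.   3.1] dr [-0.0002 -0.036  -0.0002]
xyz [ 1.7 -0.   5.5] dr [-0.0002 -0.066  -0.0002]
xyz [ 2.4 -0.   8.5] dr [-0.0003 -0.096  -0.0002]
xyz [ 2.9 -0.  10.4] dr [-0.0003 -0.116  -0.0002]
```

Request:
send_rows(xyz=[[0.2,0,0.8],[0.4,0,1.6],[0.6,0,2.4],[0.8,0,3.1],[1.1,0,3.9],[1.4,0,4.7],[1.7,0,5.5],[1.7,0,5.5],[1.7,0,5.5],[1.7,0,5.5]], dr=[[0,-0.009,0],[0,-0.018,0],[0,-0.027,0],[0,-0.036,0],[0,-0.046,0],[0,-0.056,0],[0,-0.066,0],[0,-0.066,0],[0,-0.066,0],[0,-0.066,0]], grip_force=60)

```text
time: 17.9
position: [0.4995, 0.1871, 0.0722]
tool_rot: [-3.081, -0.289, -0.386]
ft_force: [6.0, 0.5, -3.3]
grip_width: 0.272
grip_force: 60.0
```

```bash
python3 - <<'E'
from h import *
est()
for x,z,t in[(-.0958,.0145,.22),(-.0958,.0145,.19),(-.0958,.0145,.16)]: plan(tcp_for(x,z,t,ty=.0005,yaw=.187),.187,t)
im=get_image("side")[:,:,::-1]
c,n=np.cos(BY),np.sin(BY)
f=lambda x,y,z:w2px("side",[BO[0]+c*x-n*y,BO[1]+n*x+c*y,z])
u,v=f(0,0,.02).astype(int)
cv2.imwrite("pics/s5.png",cv2.resize(im[v-45:v+40,u-65:u+65],None,fx=6,fy=6,interpolation=cv2.INTER_CUBIC))
s=get_state(); B=R.from_rotvec(s["tool_rot"]).as_matrix()@np.diag([1.,-1,-1])
for P in([-.072,-.05,.012],[-.072,.05,.012],[.076,-.05,0],[.076,.05,.012]): print(P,((w2px("side",s["position"]+B@(np.array(P)-[0,0,.0356]))-[u-65,v-45])*6+2.5).round(0))
E
```

```text
t 17.90 tongue base xy [-96.    0.4] z 14.1 far z 56.5 yaw 0.187 tilt 0.249 roll -0.000 F base [ 6.03 -0.6 ] -3.26 T [ 0.03 -0.92  0.02] w 0.272
xyz [ 1.3 -0.1  2.4] dr [ 0.     -0.0291 -0.0001]
xyz [ 2.2 -0.1  5.4] dr [ 0.     -0.0591 -0.0001]
xyz [ 3.1 -0.1  8.3] dr [ 0.     -0.0891 -0.0001]
[-0.072, -0.05, 0.012] [298. 329.]
[-0.072, 0.05, 0.012] [224. 243.]
[0.076, -0.05, 0] [564. 222.]
[0.076, 0.05, 0.012] [474. 124.]
```

View pics/s5.png

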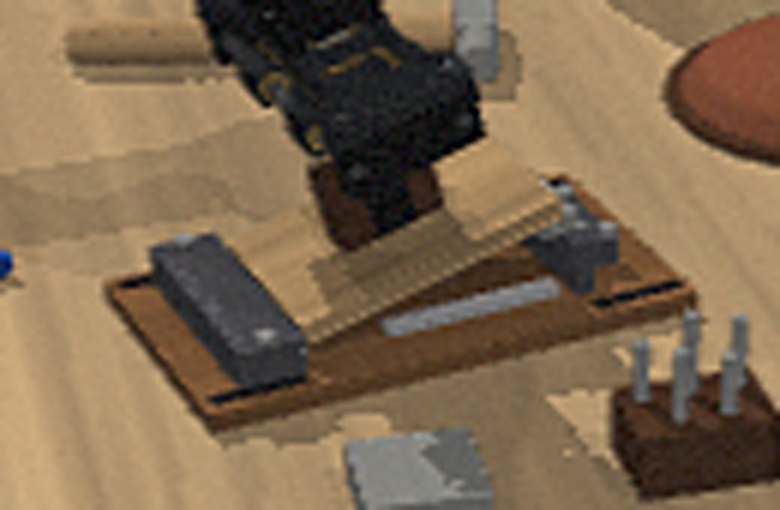

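The tongue is under the lip, the far lower near corner is at (563,212) above the catch, and there is no sign of slip. Push is about 6 N. Continuing down.

Request:
send_rows(xyz=[[0.4,0,0.8],[0.8,0,1.6],[1.2,0,2.4],[1.5,0,3.4],[1.9,0,4.4],[2.2,0,5.4],[2.2,0,5.4],[2.2,0,5.4],[2.2,0,5.4],[2.2,0,5.4]], dr=[[0,-0.01,0],[0,-0.02,0],[0,-0.03,0],[0,-0.04,0],[0,-0.05,0],[0,-0.059,0],[0,-0.059,0],[0,-0.059,0],[0,-0.059,0],[0,-0.059,0]])

```text
time: 18.78
position: [0.5026, 0.1876, 0.0673]
tool_rot: [-3.097, -0.29, -0.294]
ft_force: [5.0, 0.8, -5.2]
grip_width: 0.272
grip_force: 60.0
```

```bash
python3 - <<'E'
from h import *
est()
for x,z,t in[(-.0958,.0145,.165),(-.0958,.0145,.14),(-.0958,.0145,.12)]: plan(tcp_for(x,z,t,ty=.0005,yaw=.187),.187,t)
E
```

```text
t 18.78 tongue base xy [-96.1   0.4] z 14.2 far z 46.6 yaw 0.187 tilt 0.190 roll -0.000 F base [ 5.07 -0.15] -5.2 T [ 0.07 -0.95 -0.  ] w 0.272
xyz [ 1.2 -0.1  2.2] dr [ 0.0001 -0.0246 -0.0002]
xyz [ 2.  -0.1  4.6] dr [ 0.0001 -0.0496 -0.0002]
xyz [ 2.6 -0.1  6.5] dr [ 0.0001 -0.0696 -0.0002]
```

Request:
send_rows(xyz=[[0.3,0,0.8],[0.6,0,1.6],[1,0,2.4],[1.2,0,3.2],[1.5,0,4],[1.6,0,4.6],[1.6,0,4.6],[1.6,0,4.6],[1.6,0,4.6],[1.6,0,4.6]], dr=[[0,-0.009,0],[0,-0.018,0],[0,-0.027,0],[0,-0.035,0],[0,-0.043,0],[0,-0.05,0],[0,-0.05,0],[0,-0.05,0],[0,-0.05,0],[0,-0.05,0]])

```text
time: 19.62
position: [0.505, 0.1881, 0.0634]
tool_rot: [-3.107, -0.291, -0.218]
ft_force: [5.7, 0.7, -4.7]
grip_width: 0.269
grip_force: 60.0
```

```bash
python3 - <<'E'
from h import *
est()
for x,z,t in[(-.0963,.0145,.12),(-.0963,.0147,.10),(-.0963,.015,.08)]: plan(tcp_for(x,z,t,ty=.0005,yaw=.187),.187,t)
E
```

```text
t 19.62 tongue base xy [-96.2   0.4] z 14.7 far z 38.7 yaw 0.187 tilt 0.140 roll 0.000 F base [ 5.72 -0.39] -4.67 T [ 0.16 -1.09  0.01] w 0.269
xyz [ 0.6 -0.1  2.1] dr [-0.0001 -0.02   -0.0001]
xyz [ 1.2 -0.1  3.9] dr [-0.0001 -0.04   -0.0001]
xyz [ 1.9 -0.1  5.5] dr [-0.0001 -0.06   -0.0001]
```

Request:
send_rows(xyz=[[0.2,0,0.7],[0.4,0,1.4],[0.6,0,2.1],[0.8,0,2.7],[1,0,3.3],[1.2,0,3.9],[1.2,0,3.9],[1.2,0,3.9],[1.2,0,3.9],[1.2,0,3.9]], dr=[[0,-0.007,0],[0,-0.014,0],[0,-0.02,0],[0,-0.027,0],[0,-0.034,0],[0,-0.04,0],[0,-0.04,0],[0,-0.04,0],[0,-0.04,0],[0,-0.04,0]])

```text
time: 20.45
position: [0.507, 0.1885, 0.0603]
tool_rot: [-3.114, -0.292, -0.156]
ft_force: [-0.4, -0.8, 5.7]
grip_width: 0.273
grip_force: 60.0
```

```bash
python3 - <<'E'
from h import *
est()
for x,z,t in[(-.0963,.015,.085),(-.0963,.015,.07),(-.0963,.0155,.05)]: plan(tcp_for(x,z,t,ty=.0005,yaw=.187),.187,t)
E
```

```text
t 20.45 tongue base xy [-96.    0.5] z 15.3 far z 32.5 yaw 0.187 tilt 0.100 roll 0.000 F base [-0.56 -0.73] 5.65 T [-0.1  -0.73  0.03] w 0.273
xyz [ 0.2 -0.   1.7] dr [-0.0003 -0.0152 -0.0003]
xyz [ 0.7 -0.   3.1] dr [-0.0003 -0.0302 -0.0003]
xyz [ 1.4 -0.   4.6] dr [-0.0003 -0.0502 -0.0003]
```

```bash
python3 - <<'E'
from h import *
est()
im=get_image("side")[:,:,::-1]
c,n=np.cos(BY),np.sin(BY)
f=lambda x,y,z:w2px("side",[BO[0]+c*x-n*y,BO[1]+n*x+c*y,z])
u,v=f(.03,0,.02).astype(int)
cv2.imwrite("pics/s6.png",cv2.resize(im[v-35:v+25,u-35:u+45],None,fx=10,fy=10,interpolation=cv2.INTER_CUBIC))
g=lambda q:((q-[u-35,v-35])*10+4.5).round(0)
s=get_state(); B=R.from_rotvec(s["tool_rot"]).as_matrix()@np.diag([1.,-1,-1])
for P in([.076,-.05,0],[.076,-.05,.012],[.076,.05,.012]): print(P,g(w2px("side",s["position"]+B@(np.array(P)-[0,0,.0356]))))
for sh in(.004,.007): print("kerb top -y/+y",g(f(.071+sh,-.05,.04)),g(f(.071+sh,.05,.04)))
E
```

```text
t 20.45 tongue base xy [-96.    0.5] z 15.3 far z 32.5 yaw 0.187 tilt 0.100 roll 0.000 F base [-0.56 -0.73] 5.65 T [-0.1  -0.73  0.03] w 0.273
[0.076, -0.05, 0] [563. 357.]
[0.076, -0.05, 0.012] [560. 323.]
[0.076, 0.05, 0.012] [418. 191.]
kerb top -y/+y [564. 335.] [421. 202.]
kerb top -y/+y [572. 333.] [430. 201.]
```

View pics/s6.png

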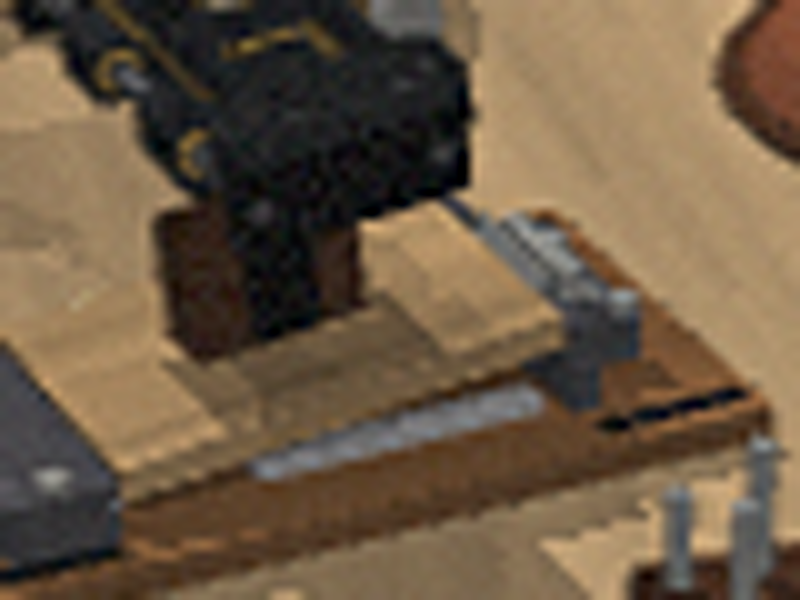

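The far edge, near lower corner at (562,345), has dropped inside the posts whose tops are near row 335, and it is now riding on the catch ramp. Continuing to press.

Request:
send_rows(xyz=[[0,0,0.5],[0,0,1],[0.1,0,1.4],[0.2,0,1.8],[0.2,0,1.8],[0.2,0,1.8],[0.2,0,1.8],[0.2,0,1.8],[0.2,0,1.8],[0.2,0,1.8]], dr=[[0,-0.005,0],[0,-0.01,0],[0,-0.013,0],[0,-0.016,0],[0,-0.016,0],[0,-0.016,0],[0,-0.016,0],[0,-0.016,0],[0,-0.016,0],[0,-0.016,0]])

```text
time: 21.33
position: [0.507, 0.1885, 0.058]
tool_rot: [-3.117, -0.292, -0.131]
ft_force: [1.4, 0.0, 2.6]
grip_width: 0.268
grip_force: 60.0
```

```bash
python3 - <<'E'
from h import *
est()
for x,z,t in[(-.0963,.015,.07),(-.0963,.0155,.05),(-.0960,.0165,.03)]: plan(tcp_for(x,z,t,ty=.0005,yaw=.187),.187,t)
E
```

```text
t 21.33 tongue base xy [-96.7   0.5] z 14.5 far z 28.9 yaw 0.187 tilt 0.084 roll 0.000 F base [ 1.41 -0.24] 2.6 T [ 0.05 -0.05  0.02] w 0.268
xyz [ 0.9 -0.   0.9] dr [-0.0002 -0.0138 -0.0002]
xyz [ 1.6 -0.   2.3] dr [-0.0002 -0.0338 -0.0002]
xyz [ 2.6 -0.   3.3] dr [-0.0002 -0.0538 -0.0002]
```

Request:
send_rows(xyz=[[0.3,0,0.4],[0.6,0,0.8],[0.9,0,1.2],[1.2,0,1.6],[1.4,0,2],[1.6,0,2.3],[1.6,0,2.3],[1.6,0,2.3],[1.6,0,2.3],[1.6,0,2.3]], dr=[[0,-0.006,0],[0,-0.012,0],[0,-0.018,0],[0,-0.024,0],[0,-0.029,0],[0,-0.034,0],[0,-0.034,0],[0,-0.034,0],[0,-0.034,0],[0,-0.034,0]])

```text
time: 22.17
position: [0.5084, 0.1888, 0.0555]
tool_rot: [-3.122, -0.293, -0.077]
ft_force: [0.7, 1.3, -3.0]
grip_width: 0.268
grip_force: 60.0
```

```bash
python3 - <<'E'
from h import *
est()
for x,z,t in[(-.0963,.0160,.04),(-.0960,.0165,.03),(-.0957,.017,.01)]: plan(tcp_for(x,z,t,ty=.0005,yaw=.187),.187,t)
E
```

```text
t 22.17 tongue base xy [-96.7   0.4] z 15.2 far z 23.7 yaw 0.187 tilt 0.049 roll -0.000 F base [0.96 1.18] -3.03 T [ 0.37 -0.3  -0.01] w 0.268
xyz [ 0.8 -0.1  0.1] dr [ 0.0001 -0.0092 -0.0001]
xyz [ 1.4 -0.1  0.6] dr [ 0.0001 -0.0192 -0.0001]
xyz [ 2.4 -0.1  2.1] dr [ 0.0001 -0.0392 -0.0001]
```

Request:
send_rows(xyz=[[0.3,0,0.2],[0.6,0,0.4],[0.9,0,0.6],[1.2,0,0.8],[1.5,0,1.1],[1.9,0,1.4],[1.9,0,1.4],[1.9,0,1.4],[1.9,0,1.4],[1.9,0,1.4]], dr=[[0,-0.005,0],[0,-0.01,0],[0,-0.015,0],[0,-0.02,0],[0,-0.025,0],[0,-0.03,0],[0,-0.03,0],[0,-0.03,0],[0,-0.03,0],[0,-0.03,0]])

```text
time: 23.0
position: [0.5101, 0.1889, 0.0544]
tool_rot: [-3.126, -0.293, -0.029]
ft_force: [-3.5, -0.4, -0.1]
grip_width: 0.27
grip_force: 60.0
```

```bash
python3 - <<'E'
from h import *
est()
for x,z,t in[(-.0957,.017,.01),(-.0955,.017,.0)]: plan(tcp_for(x,z,t,ty=.0005,yaw=.187),.187,t)
E
```

```text
t 23.00 tongue base xy [-96.2   0.3] z 17.0 far z 20.2 yaw 0.187 tilt 0.019 roll -0.000 F base [-3.5   0.21] -0.06 T [-0.06  0.53 -0.05] w 0.27
xyz [ 0.8 -0.2  0.8] dr [ 0.0002 -0.0085 -0.0001]
xyz [ 1.3 -0.2  1.8] dr [ 0.0002 -0.0185 -0.0001]
```

Far edge is below the kerb top and nearly flat. Releasing to press with shut fingers.

Request:
send_rows(xyz=[[0.3,0,0.4],[0.5,0,0.8],[0.5,0,0.8],[0.5,0,0.8],[0.5,0,0.8],[0.5,0,0.8],[0.5,0,0.8],[0.5,0,0.8],[0.5,0,0.8],[0.5,0,0.8]], dr=[[0,-0.005,0],[0,-0.01,0],[0,-0.01,0],[0,-0.01,0],[0,-0.01,0],[0,-0.01,0],[0,-0.01,0],[0,-0.01,0],[0,-0.01,0],[0,-0.01,0]])

```text
time: 23.83
position: [0.5105, 0.189, 0.054]
tool_rot: [-3.127, -0.293, -0.012]
ft_force: [-6.8, -1.5, 3.2]
grip_width: 0.274
grip_force: 60.0
```

Request:
send_rows(xyz=[[0,0,0],[0,0,0],[0,0,0],[0,0,0],[0,0,0],[0,0,-10],[0,0,-25],[0,0,-40],[0,0,-52],[0,0,-52]], dr=[[0,0,0],[0,0,0],[0,0,0],[0,0,0],[0,0,0],[0,0,0],[0,0,0],[0,0,0],[0,0,0],[0,0,0]], jaw=48)

```text
time: 24.67
position: [0.5129, 0.1899, 0.1091]
tool_rot: [-3.125, -0.292, -0.024]
ft_force: [0.8, -0.4, 0.1]
grip_width: 0.551
grip_force: 0.0
```

```bash
python3 - <<'E'
from h import *
est(); print(get_state()["position"])
p=tcp_for(-.0945,.0175,0); e=np.r_[np.cos(BY),np.sin(BY)]
q=np.r_[p[:2]+.051*e,.056]; print(q)
plan([q[0],q[1],.1],.187); plan(q,.187)
E
```

```text
t 24.67 tongue base xy [-93.4   0.8] z 72.0 far z 74.7 yaw 0.187 tilt 0.015 roll 0.002 F base [ 0.69 -0.57] 0.08 T [-0.01  0.11 -0.01] w 0.551
[0.51287552 0.18990253 0.10910118]
[0.56256511 0.19886353 0.056     ]
xyz [50.3  0.4  9.9] dr [-0.0019 -0.0153 -0.0004]
xyz [49.7  0.5 53.9] dr [-0.0019 -0.0153 -0.0004]
```

Request:
send_rows(xyz=[[8,0,0],[20,0,0],[32,0,2],[44,0,6],[50,0,12],[50,0,22],[50,0,32],[50,0,42],[50,0,50],[50,0,53]], dr=[[0,0,0],[0,-0.015,0],[0,-0.015,0],[0,-0.015,0],[0,-0.015,0],[0,-0.015,0],[0,-0.015,0],[0,-0.015,0],[0,-0.015,0],[0,-0.015,0]], jaw=0, grip_force=20)

```text
time: 25.5
position: [0.5588, 0.1981, 0.0512]
tool_rot: [3.126, 0.293, -0.013]
ft_force: [-0.5, -0.1, -0.0]
grip_width: 0.011
grip_force: 0.0
```

Request:
send_rows(xyz=[[0,0,0],[0,0,0.5],[0,0,1],[0,0,2],[0,0,3],[0,0,4],[0,0,5],[0,0,5],[0,0,5],[0,0,5]], dr=[[0,0,0],[0,0,0],[0,0,0],[0,0,0],[0,0,0],[0,0,0],[0,0,0],[0,0,0],[0,0,0],[0,0,0]])

```text
time: 26.33
position: [0.5607, 0.1987, 0.0487]
tool_rot: [3.128, 0.293, -0.007]
ft_force: [-0.7, 0.0, 3.5]
grip_width: 0.006
grip_force: 1.6
```

```bash
python3 - <<'E'
from h import *
est(); print(get_state()["position"])
E
```

```text
t 26.33 tongue base xy [-45.5   0.4] z 13.6 far z 12.8 yaw 0.187 tilt -0.004 roll 0.000 F base [-0.66  0.17] 3.51 T [-0.1   0.3   0.03] w 0.006
[0.56071147 0.19869171 0.04873307]
```

Request:
send_rows(xyz=[[0,0,0.3],[0,0,0.6],[0,0,0.9],[0,0,1.2],[0,0,1.5],[0,0,1.5],[0,0,1.5],[0,0,1.5],[0,0,1.5],[0,0,1.5]], dr=[[0,0,0],[0,0,0],[0,0,0],[0,0,0],[0,0,0],[0,0,0],[0,0,0],[0,0,0],[0,0,0],[0,0,0]])

```text
time: 27.17
position: [0.5608, 0.1987, 0.0479]
tool_rot: [-3.128, -0.293, 0.007]
ft_force: [-2.7, -0.5, 7.4]
grip_width: 0.004
grip_force: 4.1
```

Request:
send_rows(xyz=[[0,0,0.3],[0,0,0.6],[0,0,0.9],[0,0,1.2],[0,0,1.5],[0,0,1.5],[0,0,1.5],[0,0,1.5],[0,0,1.5],[0,0,1.5]], dr=[[0,0,0],[0,0,0],[0,0,0],[0,0,0],[0,0,0],[0,0,0],[0,0,0],[0,0,0],[0,0,0],[0,0,0]])

```text
time: 28.0
position: [0.5609, 0.1987, 0.0475]
tool_rot: [-3.127, -0.293, 0.007]
ft_force: [-5.9, -1.7, 14.4]
grip_width: 0.005
grip_force: 7.6
```

Request:
send_rows(xyz=[[0,0,0.3],[0,0,0.6],[0,0,0.9],[0,0,1.2],[0,0,1.5],[0,0,1.5],[0,0,1.5],[0,0,1.5],[0,0,1.5],[0,0,1.5]], dr=[[0,0,0],[0,0,0],[0,0,0],[0,0,0],[0,0,0],[0,0,0],[0,0,0],[0,0,0],[0,0,0],[0,0,0]])

```text
time: 28.83
position: [0.5609, 0.1987, 0.0473]
tool_rot: [-3.127, -0.293, 0.008]
ft_force: [-7.1, -2.0, 24.4]
grip_width: 0.007
grip_force: 11.8
```

Request:
send_rows(xyz=[[0,0,0.3],[0,0,0.6],[0,0,0.9],[0,0,1.2],[0,0,1.5],[0,0,1.5],[0,0,1.5],[0,0,1.5],[0,0,1.5],[0,0,1.5]], dr=[[0,0,0],[0,0,0],[0,0,0],[0,0,0],[0,0,0],[0,0,0],[0,0,0],[0,0,0],[0,0,0],[0,0,0]])

```text
time: 29.67
position: [0.561, 0.1987, 0.0473]
tool_rot: [-3.126, -0.292, 0.008]
ft_force: [-12.5, -3.4, 33.1]
grip_width: 0.008
grip_force: 16.2
```

It stops dead at tip height 30.3 mm, which is the seated height. Lifting off and looking.

Request:
send_rows(xyz=[[0,0,-3],[0,0,-8],[0,0,-20],[0,0,-40],[0,0,-60],[0,0,-85],[0,0,-110],[0,0,-135],[0,0,-160],[0,0,-180]], dr=[[0,0,0],[0,0,0],[0,0,0],[0,0,0],[0,0,0],[0,0,0],[0,0,0],[0,0,0],[0,0,0],[0,0,0]])

```text
time: 30.5
position: [0.5616, 0.1986, 0.2246]
tool_rot: [3.128, 0.293, -0.005]
ft_force: [-0.2, -0.0, 0.5]
grip_width: 0.002
grip_force: 0.0
```

Request:
send_rows(xyz=[[-5,-35,0],[-10,-70,0],[-15,-105,0],[-20,-140,0],[-25,-175,0],[-30,-210,0],[-30,-240,0],[-30,-260,0],[-30,-270,0],[-30,-270,0]], dr=[[0,0,0],[0,0,0],[0,0,0],[0,0,0],[0,0,0],[0,0,0],[0,0,0],[0,0,0],[0,0,0],[0,0,0]])

```text
time: 31.33
position: [0.48, 0.461, 0.2219]
tool_rot: [3.127, 0.299, -0.009]
ft_force: [-0.2, 0.4, 0.1]
grip_width: 0.006
grip_force: 0.0
```

```bash
python3 - <<'E'
from h import *
c,n=np.cos(BY),np.sin(BY)
W=lambda x,y,z:[BO[0]+c*x-n*y,BO[1]+n*x+c*y,z]
im=get_image("side")[:,:,::-1]; u,v=w2px("side",W(.02,0,.02)).astype(int)
a=cv2.resize(im[v-30:v+30,u-30:u+45],None,fx=5,fy=5,interpolation=cv2.INTER_CUBIC)
im2=get_image("top")[:,:,::-1]; U,V=w2px("top",W(0,0,.02)).astype(int)
b=cv2.resize(im2[V-67:V+67,U-50:U+50],None,fx=4,fy=4,interpolation=cv2.INTER_CUBIC)
H=max(a.shape[0],b.shape[0]); pad=lambda i:cv2.copyMakeBorder(i,0,H-i.shape[0],0,0,cv2.BORDER_CONSTANT)
cv2.imwrite("pics/fin.png",np.hstack([pad(a),pad(b)]))
print(get_state()["position"])
for nm,x,y,z in[("far-",.0765,-.05,.03),("far+",.0765,.05,.03),("nose tip-",.070,-.022,.0315),("nosetip+",.070,.022,.0315)]:
    print(nm,((w2px("side",W(x,y,z))-[u-30,v-30])*5).round(0),((w2px("top",W(x,y,z))-[U-50,V-67])*4+[375,0]).round(0))
E
```

```text
[0.48247447 0.45688746 0.22237097]
far- [272. 154.] [633. 123.]
far+ [201.  87.] [466. 159.]
nose tip- [242. 135.] [588. 143.]
nosetip+ [211. 106.] [515. 159.]
```

View pics/fin.png

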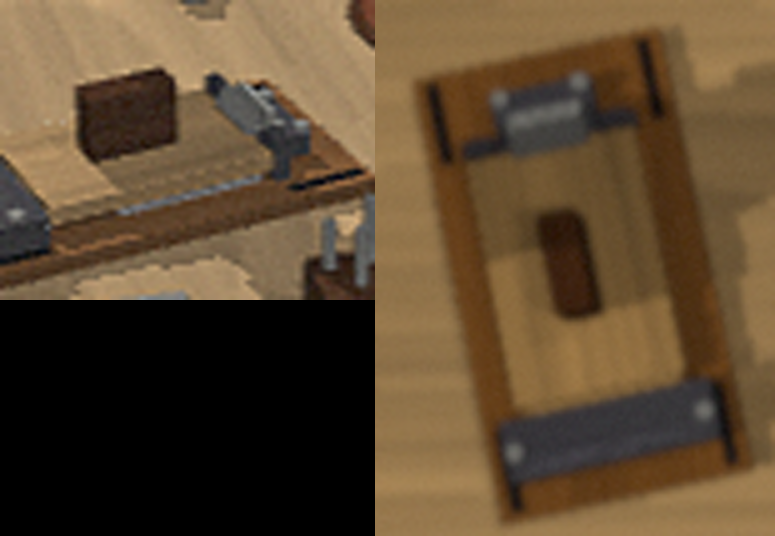

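The final crop shows the board flat. The catch nose, lower edge (515,155)–(590,138), stands out over the far edge as far as it did at the start. Handing in.

```bash
python3 -c "
from bench import *
print(close_job())"
```

```text
the job is handed in; nothing more can be done
None
```

The board is locked flat in its frame, with the tongue home under the lip and the catch back out over the far edge in the final picture. I handed the job in at about 31 s; no verdict came back.

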